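# Cover the filling pans, each with its own lid

## Robot

A 6-joint arm with a two-finger parallel gripper is mounted at the origin on the work surface. World frame = base frame: x ahead of the robot, y to its left, z up, the work surface at z = 0. Lengths are in m, angles in degrees, forces in N, time in s.
With the tool pointing down it reaches from about 0.375 to 0.9 m from the base axis. Payload 3.1 kg.
Tool frame: the origin (TCP) lies on the centre line of the jaws, within the pads' length; the fingertips stand 17 mm ahead of it and the grasp point (between the pads) lies 2 mm behind it; z points along the fingers, y is the line along which they close (so a half turn about z gives the same grasp; the last joint's range is limited). The gripper opens to 87 mm and grips with 3 to 60 N. Pads are 19 mm wide; open, the fingers measure 117 mm over their backs; the gripper's body (75 mm by 190 mm) begins 51 mm behind the grasp point.
Start: joints at [-81.904, 30.224, 82.088, -0, 67.689, -10.227], TCP at [0.197, -0.593, 0.24] pointing down, gripper open.
Joint ranges: [-176.69, 176.69], [-43.24, 126.21], [12.49, 139.97], [-82, 262], [0, 151.66], [-163.58, 163.58]. Speed limits (degrees/s): [159.86, 159.86, 180, 180, 180, 180].

## Interface

Orientations are given as a 3x3 rotation matrix whose columns are the frame's x, y, z axes.
In Python, from rig import bot, imaging, finder gives the robot as it stands. The module is installed in compiled form; this text tells all that it offers.
- The arm moves only by the tool play_rows, never from a script. Its argument "motion" is a list that holds one entry, the list of rows, each a list of 6 numbers: the shift along the tool's x, y, z in normalised numbers (1 is 0.8 m), then the turn, a rotation vector about the tool's x, y, z in parts of the range, where 1.0 means 180 degrees. In form: [[[dx, dy, dz, wx, wy, wz], ...]]. A call has 1 to 8 rows; each row is the pose to reach, as a shift and turn from the pose commanded when the call began, along the tool's axes at that moment; what a row does not reach only later rows make up. A row lasts 1/12 s, in which the tool goes at most 41.7 mm and 7.16 degrees, less where a joint would pass 70% of its speed; a pose out of reach is approached as far as the arm can. A shift or turn number past 1, either way, is cut back to 1. A call with a gripper value outside its range is refused whole. "fingers" is the finger opening in m, from 0 to 0.087, set as the call begins (left out, the last holds). The fingers move at their own pace and stop on an object; the grip force is fixed at half the most. Time passes only in rows, so rows that repeat a pose let the fingers close. It gives the time, the measured TCP pose, the force, the opening and the grip force at its end, in the units of the state.
- bot.read_state(): the state, without advancing time (a new reading comes with each control period).
- imaging.capture(name): name is "scene" or "top"; returns a dict with "frame" (400x640x3 uint8, red, green, blue), "camera_matrix" (3x3 intrinsics, pixels), "R" (3x3) and "t" (3): a world point X has camera coordinates R X + t. Camera axes: x right, y down, z forward; pixel columns grow to the right and rows downward; lengths in m; the calibration is good to about 2 mm. A picture is of the moment at which its call begins. There is no depth.
- bot.hand_in(): hands the job in; it is judged then, once.
Trained networks look in the newest picture that a camera, given by its name, has taken for a name from the list of things; names that differ only in an ending like _2 or _b are one class to them, and where a whole thing is asked for, a point or a joint stands for the part that bears it (a point fixed in the world has none). Each returns a list of dicts, best first, with "confidence" (0 to 1); they miss things now and then, are a little off and sometimes report something else, mostly with a low value. They report only what shows in the picture. A call takes as long as a camera call. They do not tell look-alikes from the thing itself.
- finder.recognise(camera, name): "at" ([x, y, z] in m, in world coordinates, good to about 4 mm: the middle of the surface that is visible of it).
- finder.outline_of(camera, name): "pixels" (400x640 bool, what is visible of it).
The state is a dict: "time_s": time; "joint_positions": joint angles; "qvel": joint speeds; "tau": joint torques, N m; "position": TCP position; "tcp_rot": TCP orientation; "force": force on the tool from outside, world axes, zero at the start; "moment": the same for the moment, N m; "opening": opening from 0.0 (shut) to 1.0 (fully open); "grasp_force": force on a finger pad.
Only numpy, scipy, OpenCV 4.12 (cv2) and the standard library are available. Lean on these libraries where they do the work, as an engineer would, in place of code of your own. Each camera call takes 0.05 s, during which the arm holds its last target. There are 200 camera calls.

## Task

The rice-ball counter is closing: put each of the four lids on the open pan of its own shape and size, turned to fit, so that it drops in and sits level on the rim all round. Leave the pans standing where they are, and do not push away or knock over the salt shaker.

Things in the scene. Friction and masses are not known exactly. Their poses are not given: they have to be found in the camera images.
- pan_large_round: Loose open pan of plain steel, round, 110 mm outside diameter, 50 mm high, walls 3 mm, about 0.45 kg; stands upright on the table. Origin: centre of its underside, z up; its yaw means nothing.
- lid_large_round: Loose aluminium lid, round, 124 mm diameter, 0.12 kg, right side up: 4 mm plate (underside at z 6 mm) over a 6 mm deep boss, 88 mm diameter, that drops into its pan with 8 mm play each side (lid origin then 44 mm above the pan's). Black strap handle on top, centred: bar 56 mm along lid x, 14 mm wide, z 26 to 40 mm. Origin: centre of the boss's underside, z up.
- pan_small_round: Loose open pan of plain steel, round, 72 mm outside diameter, 50 mm high, walls 3 mm, about 0.45 kg; stands upright on the table. Origin: centre of its underside, z up; its yaw means nothing.
- lid_small_round: Loose aluminium lid, round, 86 mm diameter, 0.12 kg, right side up: 4 mm plate (underside at z 6 mm) over a 6 mm deep boss, 50 mm diameter, that drops into its pan with 8 mm play each side (lid origin then 44 mm above the pan's). Black strap handle on top, centred: bar 56 mm along lid x, 14 mm wide, z 26 to 40 mm. Origin: centre of the boss's underside, z up.
- pan_square: Loose open pan of plain steel, square, 96 x 96 mm outside, 50 mm high, walls 3 mm, about 0.45 kg; stands upright on the table. Origin: centre of its underside, z up; x and y run along its sides.
- lid_square: Loose aluminium lid, square, 110 x 110 mm, 0.12 kg, right side up: 4 mm plate (underside at z 6 mm) over a 6 mm deep boss, 74 x 74 mm, that drops into its pan with 8 mm play each side (lid origin then 44 mm above the pan's). Black strap handle on top, centred: bar 56 mm along lid x, 14 mm wide, z 26 to 40 mm. Origin: centre of the boss's underside, z up.
- pan_oblong: Loose open pan of plain steel, oblong, 122 mm (along its own x) x 70 mm (along its own y) outside, 50 mm high, walls 3 mm, about 0.45 kg; stands upright on the table. Origin: centre of its underside, z up; x and y run along its sides.
- lid_oblong: Loose aluminium lid, oblong, 136 mm (along its own x) x 84 mm (along its own y), 0.12 kg, right side up: 4 mm plate (underside at z 6 mm) over a 6 mm deep boss, 100 x 48 mm, that drops into its pan with 8 mm play each side (lid origin then 44 mm above the pan's). Black strap handle on top, centred: bar 56 mm along lid x, 14 mm wide, z 26 to 40 mm. Origin: centre of the boss's underside, z up.
- shaker: Bystander: white ceramic salt shaker, 48 mm diameter, 73 mm tall, 0.25 kg, standing among the pans and lids. Origin: centre of its underside.
There are look-alikes about, which are no part of the job. Leave any red look-alike of the lid_square alone. Leave any pink look-alike of the lid_small_round alone.

How it is judged:
By the outcome, as a careful person would: the job done as asked, in the order asked, and still so for the second after the job is handed in, with the robot touching nothing.
It also fails if it takes over 99 s, if anything falls off the work surface, if the arm or the gripper's body presses on something with over 40 N, if the wrist force passes 120 N, or if a joint passes its speed limit or range.

## Working session

There is one attempt and no reset: what is moved stays moved. The work goes in short steps, Python scripts to look and compute and a tool call to move; the robot and the scene stay as the last step left them, time stands still between calls to the robot, and variables do not carry over. Pictures are saved under pics/ and viewed, at most 14 in all, crops included, and the job is handed in when it is done.

Besides the shell and the picture viewer there is one more tool, called after "Request:" by a JSON object that holds its "op" and its "data", one argument or row to a line. play_rows: Moves the arm, as the interface text tells. Its arguments: {"type":"object","properties":{"motion":{"type":"array"},"fingers":{"type":"number"}},"required":["motion"]}

```bash
mkdir -p pics; cat > look.py <<'E'
from rig import bot, imaging, finder
import cv2, numpy as np
caps={}
def cap(n,f=None):
    c=imaging.capture(n); caps[n]=c
    if f: cv2.imwrite('pics/'+f,c['frame'][:,:,::-1])
    return c
E
python3 - <<'E'
from look import *
for n in('scene','top'):
    c=cap(n,n+'0.png'); print(n,c['camera_matrix'].round(1).tolist(),(-c['R'].T@c['t']).round(3),c['R'].round(3).tolist())
names=[a+b for b in('large_round','small_round','square','oblong') for a in('pan_','lid_')]+['shaker']
for k in names:
    for n in('top','scene'):
        print(k,n,[(np.round(d['at'],3).tolist(),round(d['confidence'],2)) for d in finder.recognise(n,k)[:3]])
print(bot.read_state())
E
```

```text
scene [[453.9, 0.0, 321.1], [0.0, 453.9, 201.0], [0.0, 0.0, 1.0]] [1.02  0.443 1.15 ] [[-0.562, 0.827, -0.006], [0.71, 0.479, -0.516], [-0.424, -0.294, -0.857]]
top [[494.2, 0.0, 331.3], [0.0, 494.2, 200.4], [0.0, 0.0, 1.0]] [0.219 0.042 1.541] [[-0.012, -1.0, 0.007], [-0.989, 0.011, -0.146], [0.146, -0.009, -0.989]]
pan_large_round top [([0.44, -0.005, 0.007], 0.91)]
pan_large_round scene [([0.43, -0.014, 0.014], 0.76)]
lid_large_round top [([0.433, -0.181, 0.007], 0.94)]
lid_large_round scene [([0.437, -0.171, 0.012], 0.76), ([0.651, -0.273, 0.056], 0.59)]
pan_small_round top [([0.437, 0.346, -0.001], 0.86)]
pan_small_round scene [([0.426, 0.346, 0.021], 0.59)]
lid_small_round top [([0.303, 0.438, 0.007], 0.92), ([0.45, 0.18, 0.013], 0.69)]
lid_small_round scene [([0.308, 0.452, 0.007], 0.71), ([0.457, 0.188, 0.012], 0.66)]
pan_square top [([0.627, -0.104, 0.006], 0.92)]
pan_square scene [([0.616, -0.109, 0.016], 0.68)]
lid_square top [([0.636, 0.103, 0.009], 0.98), ([0.268, 0.248, 0.006], 0.86)]
lid_square scene [([0.643, 0.106, 0.008], 0.76), ([0.275, 0.258, 0.009], 0.75)]
pan_ob
[... 405 characters left out ...]
625910e-04,
        6.76913636e+01, -1.02275250e+01]), 'qvel': array([ 0.07861946, -0.0669674 , -0.09682373, -0.0636234 , -0.04021591,
       -0.03073513]), 'tau': array([ 6.70716072e-04, -4.40018928e+01, -1.76990336e+01,  6.33014739e-02,
        5.02736075e-02, -4.56589561e-06]), 'position': array([ 0.19648558, -0.59326902,  0.23955996]), 'tcp_rot': array([[ 9.49312186e-01,  3.14334810e-01,  7.56586336e-06],
       [ 3.14334810e-01, -9.49312186e-01,  3.49495352e-05],
       [ 1.81682218e-05, -3.07998054e-05, -9.99999999e-01]]), 'force': array([ 0.11340136, -0.18125633, -0.04292829]), 'moment': array([ 0.07109791, -0.06980084,  0.06063534]), 'grasp_force': 0.0, 'opening': 0.9976765035994185}
```

View pics/top0.png

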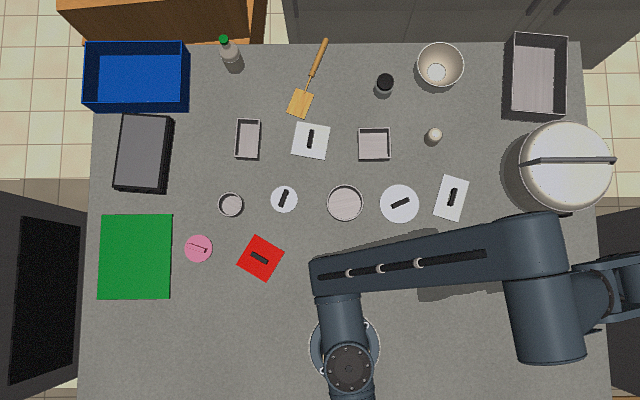

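View pics/scene0.png

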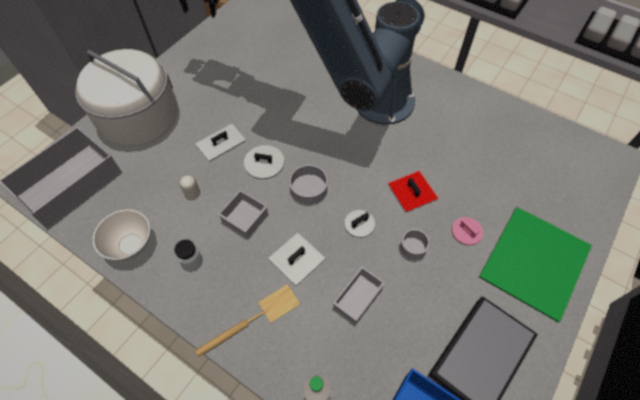

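The top view shows white lids: square (310,140), small round (284,198), large round (399,204) and oblong (451,197). The pans are oblong (247,139), square (374,143), large round (345,203) and small round (231,205), with the shaker at (433,136). The red (260,258) and pink (198,248) look-alikes are to be left alone. Next I fit poses to the outlines in both views.

```bash
cat > fit.py <<'E'
from look import *
from scipy.optimize import minimize
D=dict(large_round=(.110,.110,.124,.124,1),small_round=(.072,.072,.086,.086,1),square=(.096,.096,.110,.110,0),oblong=(.122,.070,.136,.084,0))
def prism(a,b,rnd,z0,z1):
    if rnd:
        t=np.linspace(0,2*np.pi,48,endpoint=False); p=np.c_[a/2*np.cos(t),b/2*np.sin(t)]
    else: p=np.array([[1,1],[-1,1],[-1,-1],[1,-1]])*[a/2,b/2]
    return np.vstack([np.c_[p,0*p[:,:1]+z] for z in(z0,z1)])
def parts(name):
    k,s=name.split('_',1); d=D[s]
    if k=='pan': return [prism(d[0],d[1],d[4],0,.05)]
    return [prism(d[2],d[3],d[4],.006,.010),prism(.056,.014,0,.010,.040)]
S=8
def project(c,P):
    q=(P@c['R'].T+c['t'])@c['camera_matrix'].T; return q[:,:2]/q[:,2:]
def render(c,ps,q,box):
    x,y,z,w=q; r0,r1,c0,c1=box
    m=np.zeros(((r1-r0)*S,(c1-c0)*S),np.uint8)
    Rz=np.array([[np.cos(w),-np.sin(w),0],[np.sin(w),np.cos(w),0],[0,0,1]])
    for p in ps:
        uv=(project(c,p@Rz.T+[x,y,z])+.5-[c0,r0])*S
        cv2.fillConvexPoly(m,cv2.convexHull(np.round(uv).astype(np.int32)),1)
    return cv2.resize(m.astype(np.float32),(c1-c0,r1-r0),interpolation=cv2.INTER_AREA)
def pick(cam,name,near):
    best=None
    for d in finder.outline_of(cam,name):
        m=d['pixels']; v,u=np.nonzero(m); uv=project(caps[cam],np.array([[*near,.02]]))[0]
        e=np.hypot(u.mean()-uv[0],v.mean()-uv[1])
        if e<20 and (best is None or e<best[0]): best=(e,m)
    return None if best is None else best[1]
def fit(name,near,cams=('top','scene'),z=None):
    ps=parts(name); obs=[]
    for n in cams:
        m=pick(n,name,near)
        if m is None: print('no',n,name); continue
        v,u=np.nonzero(m); b=(v.min()-12,v.max()+12,u.min()-12,u.max()+12)
        obs.append((caps[n],m[b[0]:b[1],b[2]:b[3]].astype(np.float32),b))
    def cost(q): 
        q=[*q[:2],q[2] if z is None else z,q[3]]
        return sum(((render(c,ps,q,b)-m)**2).sum()/m.sum() for c,m,b in obs)
    best=None
    for w in np.radians(np.arange(0,180,22.5)):
        s=np.array([[0,0,0,0],[.012,0,0,0],[0,.012,0,0],[0,0,.012,0],[0,0,0,.3]])+[*near,0,w]
        r=minimize(cost,s[0],method='Nelder-Mead',options=dict(initial_simplex=s,xatol=1e-4,fatol=1e-5,maxiter=250))
        if best is None or r.fun<best.fun: best=r
    return best.x,best.fun
E
cat > go.py <<'E'
from fit import *
cap('top');cap('scene')
N=dict(pan_large_round=(.44,-.007),lid_large_round=(.435,-.178),pan_small_round=(.433,.346),lid_small_round=(.452,.182),pan_square=(.622,-.106),lid_square=(.638,.104),pan_oblong=(.642,.295),lid_oblong=(.45,-.338))
for k,v in N.items():
    q,f=fit(k,v); print(k,q[:3].round(4),'yaw',round(np.degrees(q[3]),1)%180,'cost',round(f,3),end=' ')
    if k[:3]=='lid':  # handle yaw from dark pixels, on z=.040 plane, top view
        c=caps['top']; uv=project(c,np.array([[q[0],q[1],.03]]))[0].round().astype(int)
        g=c['frame'][uv[1]-16:uv[1]+17,uv[0]-16:uv[0]+17].mean(2)
        vv,uu=np.nonzero(g<70); pu=np.c_[uu+uv[0]-16,vv+uv[1]-16,np.ones(len(uu))]
        d=(pu@np.linalg.inv(c['camera_matrix']).T)@c['R']; o=-c['R'].T@c['t']
        X=o+d*((.033-o[2])/d[:,2:]); X=X[:,:2]; mu=X.mean(0); w,V=np.linalg.eigh(np.cov(X.T))
        print('handle',mu.round(4),len(uu),round(np.degrees(np.arctan2(V[1,1],V[0,1]))%180,1),end='')
    print()
E
time python3 go.py
```

```text
pan_large_round [ 0.4356 -0.0101 -0.0052] yaw 30.2 cost 0.079 
lid_large_round [ 0.4316 -0.1823 -0.0083] yaw 32.9 cost 0.064 handle [ 0.4318 -0.1814] 83 113.2
pan_small_round [ 0.4339  0.3431 -0.0014] yaw 9.8 cost 0.12 
lid_small_round [ 0.4521  0.1801 -0.0097] yaw 69.1 cost 0.083 handle [0.4507 0.1781] 84 158.7
pan_square [ 0.6213 -0.107  -0.0055] yaw 92.1 cost 0.103 
lid_square [ 0.642   0.0949 -0.0081] yaw 78.9 cost 0.077 handle [0.6389 0.0939] 76 168.7
no scene pan_oblong
pan_oblong [0.6409 0.2906 0.003 ] yaw 176.1 cost 0.018 
lid_oblong [ 0.4496 -0.3462 -0.0085] yaw 161.9 cost 0.078 handle [ 0.4486 -0.3439] 86 161.0
real	0m12.396s
user	0m7.253s
sys	0m0.371s
```

```bash
cat > go2.py <<'E'
from fit import *
cap('top');cap('scene')
N=dict(pan_large_round=(.436,-.01),lid_large_round=(.432,-.182),pan_small_round=(.433,.346),lid_small_round=(.452,.18),pan_square=(.622,-.106),lid_square=(.64,.095),pan_oblong=(.641,.291),lid_oblong=(.45,-.346))
for k,v in N.items():
    for cs in(('top',),('scene',)):
        try: q,f=fit(k,v,cs,z=0.); print(k,cs[0],q[:2].round(4),round(np.degrees(q[3]),1)%180,round(f,3))
        except Exception as e: print(k,cs,e)
E
python3 go2.py
```

```text
pan_large_round top [ 0.4362 -0.0132] 16.2 0.03
pan_large_round scene [ 0.4365 -0.0057] 173.8 0.025
lid_large_round top [ 0.4326 -0.183 ] 8.6 0.023
lid_large_round scene [ 0.4366 -0.1776] 173.2 0.016
no top pan_small_round
pan_small_round top [0.433 0.346] 0.0 0.0
pan_small_round scene [0.4348 0.3463] 9.5 0.022
no top lid_small_round
lid_small_round top [0.452 0.18 ] 0.0 0.0
lid_small_round scene [0.4554 0.1836] 150.0 0.019
pan_square top [ 0.6195 -0.1077] 1.1 0.036
pan_square scene [ 0.6213 -0.1017] 179.5 0.017
lid_square top [0.6405 0.0938] 78.7 0.024
lid_square scene [0.6438 0.0989] 169.1 0.015
pan_oblong top [0.6425 0.2908] 175.2 0.031
pan_oblong scene [0.6436 0.2958] 174.3 0.042
lid_oblong top [ 0.4499 -0.3457] 162.0 0.018
lid_oblong scene [ 0.4518 -0.3383] 162.2 0.029
```

```bash
cat > plan.py <<'E'
import numpy as np
def chain(start,wps):
    """poses (x,y,z,yaw of tool x), tool pointing down; prints shift in tool axes for each leg"""
    p=np.array(start,float)
    for w in wps:
        w=np.array(w,float); n=max(1,int(np.ceil(max(np.linalg.norm((w-p)[:3])/.27,abs(w[3]-p[3])/42))))
        p0=p.copy()
        for i in range(n):
            t=p0+(w-p0)*(i+1)/n; a=np.radians(p[3]); c,s=np.cos(a),np.sin(a); d=t-p
            sh=np.round([c*d[0]+s*d[1], s*d[0]-c*d[1], -d[2]],4); wz=round(-d[3],1)
            p=p+[c*sh[0]+s*sh[1], s*sh[0]-c*sh[1], -sh[2], -wz]
            print([*sh.tolist(),0,0,wz],'->',p.round(4).tolist(),'rows',round(max(np.linalg.norm(sh)/.0417,abs(wz)/7.16),1))
E
python3 - <<'E'
from plan import chain
chain((.1965,-.5933,.2396,18.3),[(.4508,-.342,.16,-18.2),(.4508,-.342,.036,-18.2),(.4508,-.342,.17,-18.2),(.643,.2933,.17,-5.2),(.643,.2933,.083,-5.2)])
E
```

```text
[0.1602, -0.0794, 0.0398, 0, 0, np.float64(18.2)] -> [0.3237, -0.4676, 0.1998, 0.1] rows 4.4
[0.1274, -0.1254, 0.0398, 0, 0, np.float64(18.3)] -> [0.4508, -0.342, 0.16, -18.2] rows 4.4
[-0.0, 0.0, 0.124, 0, 0, np.float64(-0.0)] -> [0.4508, -0.342, 0.036, -18.2] rows 3.0
[-0.0, 0.0, -0.134, 0, 0, np.float64(-0.0)] -> [0.4508, -0.342, 0.17, -18.2] rows 3.2
[-0.0053, -0.2212, -0.0, 0, 0, np.float64(-4.3)] -> [0.5149, -0.1302, 0.17, -13.9] rows 5.3
[0.0113, -0.2209, -0.0, 0, 0, np.float64(-4.4)] -> [0.5789, 0.0815, 0.17, -9.5] rows 5.3
[0.0282, -0.2195, -0.0, 0, 0, np.float64(-4.3)] -> [0.643, 0.2933, 0.17, -5.2] rows 5.3
[0.0, 0.0, 0.087, 0, 0, np.float64(0.0)] -> [0.643, 0.2933, 0.083, -5.2] rows 2.1
```

Careful with the scale: shifts go in shares of 0.8 m and turns go in shares of 180 degrees. That gives: 0.16 m / 0.8 = 0.2, -0.079 m / 0.8 = -0.0988, 18.2 degrees / 180 = 0.1011.

Request:
{"op": "play_rows", "data": {
  "motion": [
    [[0.2,-0.0988,0.05,0,0,0.1011],[0.2,-0.0988,0.05,0,0,0.1011],[0.2,-0.0988,0.05,0,0,0.1011],[0.2,-0.0988,0.05,0,0,0.1011],[0.2,-0.0988,0.05,0,0,0.1011],[0.2,-0.0988,0.05,0,0,0.1011]]
  ],
  "fingers": 0.045
}}

```text
time_s: 3.3
position: [0.3257, -0.4636, 0.1985]
tcp_rot: [[1.0, 0.007, -0.001], [0.007, -1.0, 0.005], [-0.001, -0.005, -1.0]]
force: [-1.0, -0.3, -1.2]
opening: 0.629
grasp_force: 0.0
```

Converted, 0.1275 m / 0.8 = 0.1594, -0.1255 m / 0.8 = -0.1569, 18.3 degrees / 180 = 0.1017.

Request:
{"op": "play_rows", "data": {
  "motion": [
    [[0.1594,-0.1569,0.05,0,0,0.1017],[0.1594,-0.1569,0.05,0,0,0.1017],[0.1594,-0.1569,0.05,0,0,0.1017],[0.1594,-0.1569,0.05,0,0,0.1017],[0.1594,-0.1569,0.05,0,0,0.1017],[0.1594,-0.1569,0.05,0,0,0.1017],[0.1594,-0.1569,0.05,0,0,0.1017]]
  ]
}}

```text
time_s: 3.88
position: [0.4513, -0.3424, 0.1595]
tcp_rot: [[0.951, -0.31, -0.0], [-0.31, -0.951, -0.001], [0.0, 0.001, -1.0]]
force: [0.3, -0.2, -0.3]
opening: 0.513
grasp_force: 0.0
```

Converted, 0.124 m / 0.8 = 0.155, 0.11 m / 0.8 = 0.1375.

Request:
{"op": "play_rows", "data": {
  "motion": [
    [[0,0,0.0513,0,0,0],[0,0,0.1025,0,0,0],[0,0,0.1375,0,0,0],[0,0,0.155,0,0,0],[0,0,0.155,0,0,0],[0,0,0.155,0,0,0]]
  ]
}}

```text
time_s: 4.38
position: [0.4499, -0.344, 0.0354]
tcp_rot: [[0.949, -0.314, -0.0], [-0.314, -0.949, -0.0], [-0.0, 0.0, -1.0]]
force: [0.2, -0.3, 0.1]
opening: 0.516
grasp_force: 0.0
```

Request:
{"op": "play_rows", "data": {
  "motion": [
    [[0,0,0,0,0,0],[0,0,0,0,0,0],[0,0,0,0,0,0],[0,0,0,0,0,0],[0,0,0,0,0,0],[0,0,0,0,0,0]]
  ],
  "fingers": 0
}}

```text
time_s: 4.88
position: [0.451, -0.3423, 0.0362]
tcp_rot: [[0.95, -0.312, 0.001], [-0.312, -0.95, -0.001], [0.001, 0.001, -1.0]]
force: [-0.1, -1.6, 3.9]
opening: 0.155
grasp_force: 30.0
```

Converted, -0.134 m / 0.8 = -0.1675, -0.11 m / 0.8 = -0.1375.

Request:
{"op": "play_rows", "data": {
  "motion": [
    [[0,0,-0.0375,0,0,0],[0,0,-0.0875,0,0,0],[0,0,-0.1375,0,0,0],[0,0,-0.1675,0,0,0],[0,0,-0.1675,0,0,0],[0,0,-0.1675,0,0,0]]
  ]
}}

```text
time_s: 5.38
position: [0.4514, -0.3426, 0.171]
tcp_rot: [[0.95, -0.312, 0.002], [-0.312, -0.95, -0.003], [0.003, 0.002, -1.0]]
force: [-0.6, 0.8, -0.4]
opening: 0.157
grasp_force: 30.0
```

```bash
python3 - <<'E'
from look import *
a=cap('top')['frame'][130:290,360:540];b=cap('scene')['frame'][20:180,150:330]
im=np.hstack([cv2.resize(x,None,fx=2.2,fy=2.2) for x in(a,b)]); cv2.imwrite('pics/g1.png',im[:,:,::-1])
s=bot.read_state();print(s['position'],s['opening'],s['grasp_force'])
E
```

```text
[ 0.44994122 -0.34112631  0.16834202] 0.15301815396216098 29.999778270721436
```

View pics/g1.png

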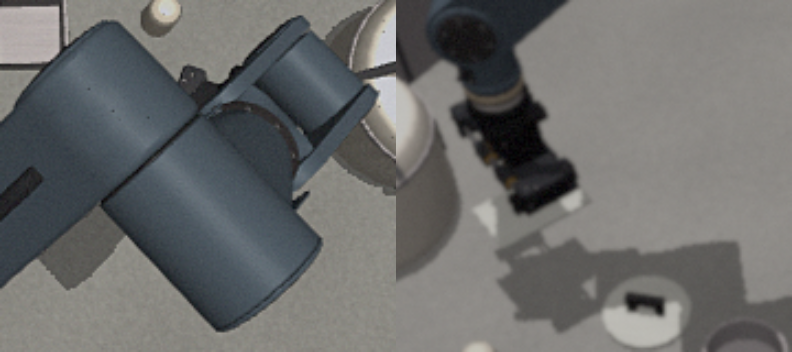

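The scene crop shows the oblong lid held level under the gripper (about 535,215). Next, carry it.

Converted, -0.221 m / 0.8 = -0.2763, -0.005 m / 0.8 = -0.0063, -4.3 degrees / 180 = -0.0239.

Request:
{"op": "play_rows", "data": {
  "motion": [
    [[-0.0063,-0.2763,0,0,0,-0.0239],[-0.0063,-0.2763,0,0,0,-0.0239],[-0.0063,-0.2763,0,0,0,-0.0239],[-0.0063,-0.2763,0,0,0,-0.0239],[-0.0063,-0.2763,0,0,0,-0.0239],[-0.0063,-0.2763,0,0,0,-0.0239],[-0.0063,-0.2763,0,0,0,-0.0239]]
  ]
}}

```text
time_s: 6.07
position: [0.5139, -0.1265, 0.1674]
tcp_rot: [[0.972, -0.235, -0.005], [-0.235, -0.972, 0.003], [-0.005, -0.002, -1.0]]
force: [-0.2, -1.5, -1.7]
opening: 0.156
grasp_force: 30.0
```

Converted, -0.221 m / 0.8 = -0.2763, 0.011 m / 0.8 = 0.0138, -4.4 degrees / 180 = -0.0244.

Request:
{"op": "play_rows", "data": {
  "motion": [
    [[0.0138,-0.2763,0,0,0,-0.0244],[0.0138,-0.2763,0,0,0,-0.0244],[0.0138,-0.2763,0,0,0,-0.0244],[0.0138,-0.2763,0,0,0,-0.0244],[0.0138,-0.2763,0,0,0,-0.0244],[0.0138,-0.2763,0,0,0,-0.0244],[0.0138,-0.2763,0,0,0,-0.0244]]
  ]
}}

```text
time_s: 6.65
position: [0.579, 0.0832, 0.1681]
tcp_rot: [[0.987, -0.161, -0.001], [-0.161, -0.987, 0.0], [-0.001, -0.0, -1.0]]
force: [-0.4, 0.2, -0.5]
opening: 0.16
grasp_force: 30.0
```

Converted, -0.2195 m / 0.8 = -0.2744, 0.028 m / 0.8 = 0.035, -4.3 degrees / 180 = -0.0239.

Request:
{"op": "play_rows", "data": {
  "motion": [
    [[0.035,-0.2744,0,0,0,-0.0239],[0.035,-0.2744,0,0,0,-0.0239],[0.035,-0.2744,0,0,0,-0.0239],[0.035,-0.2744,0,0,0,-0.0239],[0.035,-0.2744,0,0,0,-0.0239],[0.035,-0.2744,0,0,0,-0.0239],[0.035,-0.2744,0,0,0,-0.0239],[0.035,-0.2744,0,0,0,-0.0239]]
  ]
}}

```text
time_s: 7.32
position: [0.6421, 0.2909, 0.1679]
tcp_rot: [[0.996, -0.091, -0.003], [-0.091, -0.996, -0.002], [-0.003, 0.003, -1.0]]
force: [-0.5, 1.1, -0.8]
opening: 0.16
grasp_force: 30.0
```

Converted, 0.07 m / 0.8 = 0.0875, 0.055 m / 0.8 = 0.0688.

Request:
{"op": "play_rows", "data": {
  "motion": [
    [[0,0,0.0375,0,0,0],[0,0,0.0688,0,0,0],[0,0,0.0875,0,0,0],[0,0,0.0875,0,0,0],[0,0,0.0875,0,0,0]]
  ]
}}

```text
time_s: 7.73
position: [0.6417, 0.2899, 0.0983]
tcp_rot: [[0.996, -0.093, -0.004], [-0.093, -0.996, -0.002], [-0.004, 0.002, -1.0]]
force: [-0.2, 0.1, -1.3]
opening: 0.158
grasp_force: 30.0
```

```bash
python3 - <<'E'
from look import *
a=cap('top')['frame'][80:220,180:360];b=cap('scene')['frame'][220:360,280:460]
im=np.hstack([cv2.resize(x,None,fx=2.2,fy=2.2) for x in(a,b)]); cv2.imwrite('pics/g2.png',im[:,:,::-1])
s=bot.read_state();print(s['position'],s['opening'],s['grasp_force'])
E
```

```text
[0.64359265 0.29152662 0.10085873] 0.15676398969983552 29.999761283397675
```

View pics/g2.png

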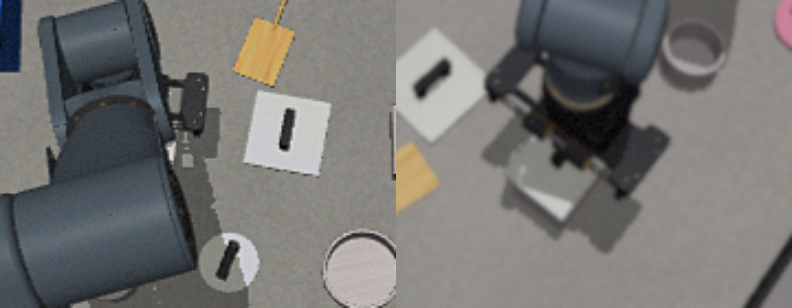

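The crops show the lid just above the oblong pan and aligned with it (scene crop about 560,185). Now lower and release.

Converted, 0.018 m / 0.8 = 0.0225, 0.009 m / 0.8 = 0.0113.

Request:
{"op": "play_rows", "data": {
  "motion": [
    [[0,0,0.0113,0,0,0],[0,0,0.0225,0,0,0],[0,0,0.0225,0,0,0],[0,0,0.0225,0,0,0]]
  ]
}}

```text
time_s: 8.17
position: [0.642, 0.293, 0.081]
tcp_rot: [[0.996, -0.09, -0.001], [-0.09, -0.996, -0.0], [-0.001, 0.0, -1.0]]
force: [0.3, -1.0, -0.9]
opening: 0.156
grasp_force: 30.0
```

Request:
{"op": "play_rows", "data": {
  "motion": [
    [[0,0,0,0,0,0],[0,0,0,0,0,0],[0,0,0,0,0,0],[0,0,0,0,0,0],[0,0,0,0,0,0]]
  ],
  "fingers": 0.045
}}

```text
time_s: 8.58
position: [0.6426, 0.2932, 0.0819]
tcp_rot: [[0.996, -0.09, 0.001], [-0.09, -0.996, 0.0], [0.0, -0.0, -1.0]]
force: [-0.5, -0.4, 0.5]
opening: 0.447
grasp_force: 0.0
```

Converted, -0.088 m / 0.8 = -0.11, -0.07 m / 0.8 = -0.0875.

Request:
{"op": "play_rows", "data": {
  "motion": [
    [[0,0,-0.0375,0,0,0],[0,0,-0.0875,0,0,0],[0,0,-0.11,0,0,0],[0,0,-0.11,0,0,0],[0,0,-0.11,0,0,0]]
  ]
}}

```text
time_s: 9.0
position: [0.6433, 0.2934, 0.1715]
tcp_rot: [[0.996, -0.09, 0.004], [-0.09, -0.996, 0.001], [0.003, -0.001, -1.0]]
force: [-0.8, 0.4, 0.0]
opening: 0.517
grasp_force: 0.0
```

```bash
python3 - <<'E'
from plan import chain
# square lid: bar yaw 168.8 == -11.2 ; pan square yaw .3
print('SQ');chain((.643,.2933,.17,-5.2),[(.642,.0963,.17,-11.2),(.642,.0963,.036,-11.2),(.642,.0963,.17,-11.2),(.6204,-.1047,.17,0.3)])
print('LR');chain((.6204,-.1047,.17,.3),[(.4346,-.1803,.17,-66.8),(.4363,-.0095,.17,-66.8)])
print('SR');chain((.4363,-.0095,.17,-66.8),[(.454,.1808,.17,-21.3),(.4336,.3436,.17,-21.3)])
E
```

```text
SQ
[0.0169, 0.1963, -0.0, 0, 0, np.float64(6.0)] -> [0.642, 0.0963, 0.17, -11.2] rows 4.7
[-0.0, -0.0, 0.134, 0, 0, np.float64(-0.0)] -> [0.642, 0.0963, 0.036, -11.2] rows 3.2
[-0.0, -0.0, -0.134, 0, 0, np.float64(-0.0)] -> [0.642, 0.0963, 0.17, -11.2] rows 3.2
[0.0178, 0.2014, -0.0, 0, 0, np.float64(-11.5)] -> [0.6204, -0.1047, 0.17, 0.3] rows 4.8
LR
[-0.0931, 0.0373, -0.0, 0, 0, np.float64(33.6)] -> [0.5275, -0.1425, 0.17, -33.3] rows 4.7
[-0.0569, 0.0826, -0.0, 0, 0, np.float64(33.5)] -> [0.4346, -0.1803, 0.17, -66.8] rows 4.7
[-0.1563, -0.0689, -0.0, 0, 0, np.float64(-0.0)] -> [0.4363, -0.0095, 0.17, -66.8] rows 4.1
SR
[-0.084, -0.0456, -0.0, 0, 0, np.float64(-22.8)] -> [0.4451, 0.0857, 0.17, -44.0] rows 3.2
[-0.0597, -0.0746, -0.0, 0, 0, np.float64(-22.7)] -> [0.454, 0.1808, 0.17, -21.3] rows 3.2
[-0.0781, -0.1443, -0.0, 0, 0, np.float64(-0.0)] -> [0.4337, 0.3436, 0.17, -21.3] rows 3.9
```

Converted, 0.196 m / 0.8 = 0.245, 0.017 m / 0.8 = 0.0213, 6 degrees / 180 = 0.0333.

Request:
{"op": "play_rows", "data": {
  "motion": [
    [[0.0213,0.245,0,0,0,0.0333],[0.0213,0.245,0,0,0,0.0333],[0.0213,0.245,0,0,0,0.0333],[0.0213,0.245,0,0,0,0.0333],[0.0213,0.245,0,0,0,0.0333],[0.0213,0.245,0,0,0,0.0333],[0.0213,0.245,0,0,0,0.0333]]
  ]
}}

```text
time_s: 9.58
position: [0.6405, 0.0944, 0.1677]
tcp_rot: [[0.98, -0.198, -0.004], [-0.198, -0.98, 0.0], [-0.004, 0.0, -1.0]]
force: [-0.1, 0.5, 0.5]
opening: 0.52
grasp_force: 0.0
```

Converted, 0.134 m / 0.8 = 0.1675, 0.115 m / 0.8 = 0.1438.

Request:
{"op": "play_rows", "data": {
  "motion": [
    [[0,0,0.0513,0,0,0],[0,0,0.1025,0,0,0],[0,0,0.1438,0,0,0],[0,0,0.1675,0,0,0],[0,0,0.1675,0,0,0],[0,0,0.1675,0,0,0]]
  ]
}}

```text
time_s: 10.08
position: [0.6403, 0.0979, 0.0338]
tcp_rot: [[0.981, -0.192, -0.004], [-0.192, -0.981, 0.0], [-0.004, 0.0, -1.0]]
force: [0.3, -1.0, 0.7]
opening: 0.518
grasp_force: 0.0
```

Request:
{"op": "play_rows", "data": {
  "motion": [
    [[0,0,0,0,0,0],[0,0,0,0,0,0],[0,0,0,0,0,0],[0,0,0,0,0,0],[0,0,0,0,0,0],[0,0,0,0,0,0]]
  ],
  "fingers": 0
}}

```text
time_s: 10.58
position: [0.642, 0.0964, 0.0364]
tcp_rot: [[0.981, -0.194, 0.001], [-0.194, -0.981, 0.0], [0.001, -0.0, -1.0]]
force: [-0.9, 0.2, 2.7]
opening: 0.162
grasp_force: 30.0
```

Converted, -0.134 m / 0.8 = -0.1675, -0.11 m / 0.8 = -0.1375.

Request:
{"op": "play_rows", "data": {
  "motion": [
    [[0,0,-0.0375,0,0,0],[0,0,-0.0875,0,0,0],[0,0,-0.1375,0,0,0],[0,0,-0.1675,0,0,0],[0,0,-0.1675,0,0,0],[0,0,-0.1675,0,0,0]]
  ]
}}

```text
time_s: 11.08
position: [0.6424, 0.0963, 0.1713]
tcp_rot: [[0.981, -0.194, 0.004], [-0.194, -0.981, -0.0], [0.003, -0.001, -1.0]]
force: [-0.3, 0.1, -2.2]
opening: 0.158
grasp_force: 30.0
```

Converted, 0.2015 m / 0.8 = 0.2519, 0.018 m / 0.8 = 0.0225, -11.5 degrees / 180 = -0.0639.

Request:
{"op": "play_rows", "data": {
  "motion": [
    [[0.0225,0.2519,0,0,0,-0.0639],[0.0225,0.2519,0,0,0,-0.0639],[0.0225,0.2519,0,0,0,-0.0639],[0.0225,0.2519,0,0,0,-0.0639],[0.0225,0.2519,0,0,0,-0.0639],[0.0225,0.2519,0,0,0,-0.0639],[0.0225,0.2519,0,0,0,-0.0639],[0.0225,0.2519,0,0,0,-0.0639]]
  ]
}}

```text
time_s: 11.75
position: [0.6187, -0.1043, 0.1674]
tcp_rot: [[1.0, 0.004, -0.004], [0.004, -1.0, 0.002], [-0.004, -0.002, -1.0]]
force: [0.0, 1.1, -1.1]
opening: 0.159
grasp_force: 30.0
```

Converted, 0.07 m / 0.8 = 0.0875, 0.055 m / 0.8 = 0.0688.

Request:
{"op": "play_rows", "data": {
  "motion": [
    [[0,0,0.0375,0,0,0],[0,0,0.0688,0,0,0],[0,0,0.0875,0,0,0],[0,0,0.0875,0,0,0],[0,0,0.0875,0,0,0]]
  ]
}}

```text
time_s: 12.17
position: [0.6192, -0.1026, 0.098]
tcp_rot: [[1.0, 0.008, -0.004], [0.008, -1.0, 0.002], [-0.004, -0.002, -1.0]]
force: [-0.8, 0.1, -1.5]
opening: 0.156
grasp_force: 30.0
```

```bash
python3 - <<'E'
from look import *
a=cap('top')['frame'][80:220,180:360];b=cap('scene')['frame'];b1=b[220:360,280:460];b2=b[140:280,160:340]
im=np.hstack([cv2.resize(x,None,fx=1.47,fy=1.47) for x in(a,b1,b2)]); cv2.imwrite('pics/g3.png',im[:,:,::-1])
s=bot.read_state();print(s['position'],s['opening'],s['grasp_force'])
E
```

```text
[ 0.62104738 -0.10386153  0.10025701] 0.15805980825544544 29.997909665107727
```

View pics/g3.png

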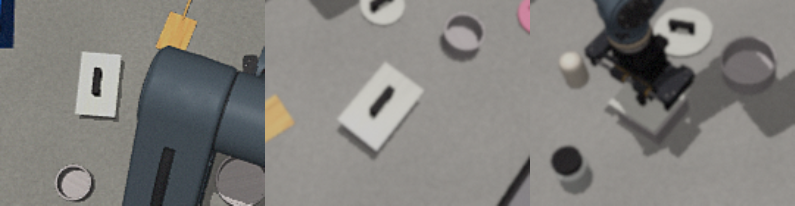

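The oblong lid lies on its pan (left crop 98,85; middle crop 380,108). The square lid hangs over the square pan, clear of the shaker. Now place it.

Converted, 0.018 m / 0.8 = 0.0225, 0.009 m / 0.8 = 0.0113.

Request:
{"op": "play_rows", "data": {
  "motion": [
    [[0,0,0.0113,0,0,0],[0,0,0.0225,0,0,0],[0,0,0.0225,0,0,0],[0,0,0.0225,0,0,0]]
  ]
}}

```text
time_s: 12.6
position: [0.62, -0.1047, 0.0812]
tcp_rot: [[1.0, 0.006, -0.001], [0.006, -1.0, 0.0], [-0.001, -0.0, -1.0]]
force: [-0.2, -0.0, -1.7]
opening: 0.154
grasp_force: 30.0
```

Request:
{"op": "play_rows", "data": {
  "motion": [
    [[0,0,0,0,0,0],[0,0,0,0,0,0],[0,0,0,0,0,0],[0,0,0,0,0,0],[0,0,0,0,0,0]]
  ],
  "fingers": 0.045
}}

```text
time_s: 13.02
position: [0.6204, -0.1049, 0.0819]
tcp_rot: [[1.0, 0.006, 0.001], [0.006, -1.0, -0.0], [0.001, 0.0, -1.0]]
force: [0.0, 0.1, 0.4]
opening: 0.45
grasp_force: 0.0
```

Converted, -0.088 m / 0.8 = -0.11, -0.07 m / 0.8 = -0.0875.

Request:
{"op": "play_rows", "data": {
  "motion": [
    [[0,0,-0.0375,0,0,0],[0,0,-0.0875,0,0,0],[0,0,-0.11,0,0,0],[0,0,-0.11,0,0,0],[0,0,-0.11,0,0,0]]
  ]
}}

```text
time_s: 13.43
position: [0.621, -0.105, 0.1711]
tcp_rot: [[1.0, 0.006, 0.003], [0.006, -1.0, -0.001], [0.003, 0.001, -1.0]]
force: [0.4, 0.5, -0.6]
opening: 0.518
grasp_force: 0.0
```

Converted, -0.093 m / 0.8 = -0.1163, 0.0375 m / 0.8 = 0.0469, 33.6 degrees / 180 = 0.1867.

Request:
{"op": "play_rows", "data": {
  "motion": [
    [[-0.1163,0.0469,0,0,0,0.1867],[-0.1163,0.0469,0,0,0,0.1867],[-0.1163,0.0469,0,0,0,0.1867],[-0.1163,0.0469,0,0,0,0.1867],[-0.1163,0.0469,0,0,0,0.1867],[-0.1163,0.0469,0,0,0,0.1867],[-0.1163,0.0469,0,0,0,0.1867],[-0.1163,0.0469,0,0,0,0.1867]]
  ]
}}

```text
time_s: 14.1
position: [0.5271, -0.1425, 0.1686]
tcp_rot: [[0.837, -0.547, -0.002], [-0.547, -0.837, 0.001], [-0.002, 0.0, -1.0]]
force: [0.1, -0.3, 0.6]
opening: 0.516
grasp_force: 0.0
```

Converted, 0.0825 m / 0.8 = 0.1031, -0.057 m / 0.8 = -0.0713, 33.5 degrees / 180 = 0.1861.

Request:
{"op": "play_rows", "data": {
  "motion": [
    [[-0.0713,0.1031,0,0,0,0.1861],[-0.0713,0.1031,0,0,0,0.1861],[-0.0713,0.1031,0,0,0,0.1861],[-0.0713,0.1031,0,0,0,0.1861],[-0.0713,0.1031,0,0,0,0.1861],[-0.0713,0.1031,0,0,0,0.1861],[-0.0713,0.1031,0,0,0,0.1861],[-0.0713,0.1031,0,0,0,0.1861]]
  ]
}}

```text
time_s: 14.77
position: [0.4348, -0.1803, 0.1694]
tcp_rot: [[0.397, -0.918, -0.0], [-0.918, -0.397, 0.0], [-0.0, 0.0, -1.0]]
force: [-0.7, -0.1, 0.5]
opening: 0.515
grasp_force: 0.0
```

Converted, 0.09 m / 0.8 = 0.1125, 0.082 m / 0.8 = 0.1025.

Request:
{"op": "play_rows", "data": {
  "motion": [
    [[0,0,0.0513,0,0,0],[0,0,0.1025,0,0,0],[0,0,0.1125,0,0,0],[0,0,0.1125,0,0,0],[0,0,0.1125,0,0,0]]
  ]
}}

```text
time_s: 15.18
position: [0.4348, -0.1804, 0.0798]
tcp_rot: [[0.395, -0.918, -0.001], [-0.918, -0.395, 0.0], [-0.001, 0.0, -1.0]]
force: [-0.6, -0.1, 0.7]
opening: 0.515
grasp_force: 0.0
```

```bash
python3 - <<'E'
from look import *
a=cap('top')['frame'][80:220,300:480];b=cap('scene')['frame'];b1=b[140:280,160:340];b2=b[100:240,200:380]
im=np.hstack([cv2.resize(x,None,fx=1.47,fy=1.47) for x in(a,b1,b2)]); cv2.imwrite('pics/g4.png',im[:,:,::-1])
s=bot.read_state();print(s['position'],s['joint_positions'])
E
```

```text
[ 0.43580535 -0.18119617  0.08128658] [-3.61791502e+01  3.45648154e+01  1.11492675e+02  1.45464214e-03
  3.37268152e+01  1.20549103e+02]
```

View pics/g4.png

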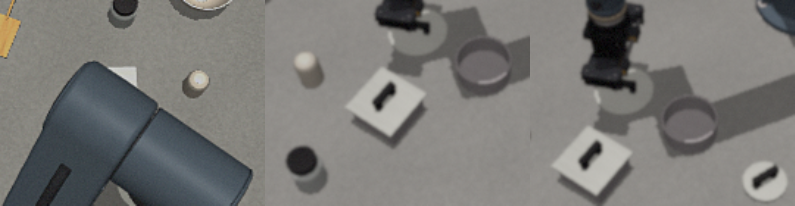

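The square lid sits on its pan (middle crop 385,103), the shaker still stands, and the gripper is over the large lid.

Converted, 0.044 m / 0.8 = 0.055, 0.03 m / 0.8 = 0.0375.

Request:
{"op": "play_rows", "data": {
  "motion": [
    [[0,0,0.0375,0,0,0],[0,0,0.055,0,0,0],[0,0,0.055,0,0,0],[0,0,0.055,0,0,0]]
  ]
}}

```text
time_s: 15.62
position: [0.4353, -0.1809, 0.0368]
tcp_rot: [[0.395, -0.919, 0.002], [-0.919, -0.395, -0.001], [0.002, -0.001, -1.0]]
force: [0.5, -0.3, 0.6]
opening: 0.512
grasp_force: 0.0
```

Request:
{"op": "play_rows", "data": {
  "motion": [
    [[0,0,0,0,0,0],[0,0,0,0,0,0],[0,0,0,0,0,0],[0,0,0,0,0,0],[0,0,0,0,0,0],[0,0,0,0,0,0]]
  ],
  "fingers": 0
}}

```text
time_s: 16.12
position: [0.4346, -0.1806, 0.0359]
tcp_rot: [[0.394, -0.919, 0.0], [-0.919, -0.394, -0.0], [0.0, -0.0, -1.0]]
force: [-0.4, -0.0, 3.3]
opening: 0.16
grasp_force: 30.0
```

Converted, -0.134 m / 0.8 = -0.1675, -0.11 m / 0.8 = -0.1375.

Request:
{"op": "play_rows", "data": {
  "motion": [
    [[0,0,-0.0375,0,0,0],[0,0,-0.0875,0,0,0],[0,0,-0.1375,0,0,0],[0,0,-0.1675,0,0,0],[0,0,-0.1675,0,0,0],[0,0,-0.1675,0,0,0]]
  ]
}}

```text
time_s: 16.62
position: [0.435, -0.1808, 0.1706]
tcp_rot: [[0.394, -0.919, 0.003], [-0.919, -0.394, -0.002], [0.003, -0.002, -1.0]]
force: [-0.4, -0.1, -1.9]
opening: 0.153
grasp_force: 30.0
```

Converted, -0.1565 m / 0.8 = -0.1956, -0.069 m / 0.8 = -0.0863, -20.8 degrees / 180 = -0.1156.

Request:
{"op": "play_rows", "data": {
  "motion": [
    [[-0.1956,-0.0863,0,0,0,-0.1156],[-0.1956,-0.0863,0,0,0,-0.1156],[-0.1956,-0.0863,0,0,0,-0.1156],[-0.1956,-0.0863,0,0,0,-0.1156],[-0.1956,-0.0863,0,0,0,-0.1156],[-0.1956,-0.0863,0,0,0,-0.1156],[-0.1956,-0.0863,0,0,0,-0.1156],[-0.1956,-0.0863,0,0,0,-0.1156]]
  ]
}}

```text
time_s: 17.28
position: [0.4363, -0.0105, 0.1688]
tcp_rot: [[0.694, -0.72, -0.001], [-0.72, -0.694, -0.0], [-0.001, 0.001, -1.0]]
force: [1.1, -0.5, -1.0]
opening: 0.16
grasp_force: 30.0
```

Converted, 0.07 m / 0.8 = 0.0875, 0.055 m / 0.8 = 0.0688.

Request:
{"op": "play_rows", "data": {
  "motion": [
    [[0,0,0.0375,0,0,0],[0,0,0.0688,0,0,0],[0,0,0.0875,0,0,0],[0,0,0.0875,0,0,0],[0,0,0.0875,0,0,0]]
  ]
}}

```text
time_s: 17.7
position: [0.4361, -0.0108, 0.0988]
tcp_rot: [[0.693, -0.721, -0.002], [-0.721, -0.693, 0.0], [-0.002, 0.001, -1.0]]
force: [0.4, 1.3, -1.6]
opening: 0.157
grasp_force: 30.0
```

```bash
python3 - <<'E'
from look import *
a=cap('top')['frame'][100:240,260:440];b=cap('scene')['frame'];b1=b[100:240,220:400]
im=np.hstack([cv2.resize(x,None,fx=2.2,fy=2.2) for x in(a,b1)]); cv2.imwrite('pics/g5.png',im[:,:,::-1])
s=bot.read_state();print(s['position'],s['opening'])
from plan import chain
chain((.4363,-.0095,.17,-46.0),[(.454,.1808,.17,-21.3),(.4336,.3436,.17,-21.3)])
E
```

```text
[ 0.43704591 -0.01059101  0.1000802 ] 0.1569434982704257
[-0.1246, -0.1449, -0.0, 0, 0, np.float64(-24.7)] -> [0.454, 0.1808, 0.17, -21.3] rows 4.6
[-0.0781, -0.1443, -0.0, 0, 0, np.float64(-0.0)] -> [0.4336, 0.3436, 0.17, -21.3] rows 3.9
```

View pics/g5.png

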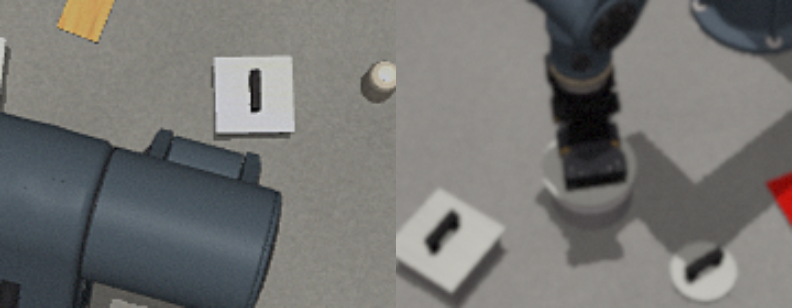

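The large lid hangs over the large pan (right crop 588,175), and the square lid lies square on its pan. Place this one, then pick the small lid.

Converted, 0.018 m / 0.8 = 0.0225, 0.009 m / 0.8 = 0.0113.

Request:
{"op": "play_rows", "data": {
  "motion": [
    [[0,0,0.0113,0,0,0],[0,0,0.0225,0,0,0],[0,0,0.0225,0,0,0],[0,0,0.0225,0,0,0]]
  ]
}}

```text
time_s: 18.13
position: [0.4368, -0.0098, 0.0823]
tcp_rot: [[0.695, -0.719, 0.001], [-0.719, -0.695, -0.0], [0.001, -0.001, -1.0]]
force: [0.3, 1.0, -1.1]
opening: 0.161
grasp_force: 30.0
```

Request:
{"op": "play_rows", "data": {
  "motion": [
    [[0,0,0,0,0,0],[0,0,0,0,0,0],[0,0,0,0,0,0],[0,0,0,0,0,0],[0,0,0,0,0,0]]
  ],
  "fingers": 0.045
}}

```text
time_s: 18.55
position: [0.4365, -0.0095, 0.0819]
tcp_rot: [[0.695, -0.719, 0.001], [-0.719, -0.695, -0.0], [0.001, -0.0, -1.0]]
force: [0.1, -0.0, -0.1]
opening: 0.449
grasp_force: 0.0
```

Converted, -0.088 m / 0.8 = -0.11, -0.07 m / 0.8 = -0.0875.

Request:
{"op": "play_rows", "data": {
  "motion": [
    [[0,0,-0.0375,0,0,0],[0,0,-0.0875,0,0,0],[0,0,-0.11,0,0,0],[0,0,-0.11,0,0,0],[0,0,-0.11,0,0,0]]
  ]
}}

```text
time_s: 18.97
position: [0.4368, -0.0096, 0.1705]
tcp_rot: [[0.695, -0.719, 0.003], [-0.719, -0.695, -0.001], [0.003, -0.001, -1.0]]
force: [-0.5, -0.5, -0.2]
opening: 0.518
grasp_force: 0.0
```

Converted, -0.145 m / 0.8 = -0.1813, -0.1245 m / 0.8 = -0.1556, -24.7 degrees / 180 = -0.1372.

Request:
{"op": "play_rows", "data": {
  "motion": [
    [[-0.1556,-0.1813,0,0,0,-0.1372],[-0.1556,-0.1813,0,0,0,-0.1372],[-0.1556,-0.1813,0,0,0,-0.1372],[-0.1556,-0.1813,0,0,0,-0.1372],[-0.1556,-0.1813,0,0,0,-0.1372],[-0.1556,-0.1813,0,0,0,-0.1372],[-0.1556,-0.1813,0,0,0,-0.1372],[-0.1556,-0.1813,0,0,0,-0.1372]]
  ]
}}

```text
time_s: 19.63
position: [0.4528, 0.1803, 0.1682]
tcp_rot: [[0.932, -0.362, -0.003], [-0.362, -0.932, -0.001], [-0.003, 0.002, -1.0]]
force: [1.2, -1.0, -0.8]
opening: 0.514
grasp_force: 0.0
```

Converted, 0.134 m / 0.8 = 0.1675, 0.115 m / 0.8 = 0.1438.

Request:
{"op": "play_rows", "data": {
  "motion": [
    [[0,0,0.0513,0,0,0],[0,0,0.1025,0,0,0],[0,0,0.1438,0,0,0],[0,0,0.1675,0,0,0],[0,0,0.1675,0,0,0],[0,0,0.1675,0,0,0]]
  ]
}}

```text
time_s: 20.13
position: [0.4531, 0.1794, 0.0346]
tcp_rot: [[0.931, -0.365, -0.004], [-0.365, -0.931, -0.001], [-0.003, 0.002, -1.0]]
force: [-0.4, 0.3, 0.6]
opening: 0.518
grasp_force: 0.0
```

Request:
{"op": "play_rows", "data": {
  "motion": [
    [[0,0,0,0,0,0],[0,0,0,0,0,0],[0,0,0,0,0,0],[0,0,0,0,0,0],[0,0,0,0,0,0],[0,0,0,0,0,0]]
  ],
  "fingers": 0
}}

```text
time_s: 20.63
position: [0.4544, 0.181, 0.0363]
tcp_rot: [[0.932, -0.363, 0.001], [-0.363, -0.932, 0.0], [0.001, -0.001, -1.0]]
force: [-1.0, -0.8, 5.3]
opening: 0.156
grasp_force: 30.0
```

Converted, -0.134 m / 0.8 = -0.1675, -0.11 m / 0.8 = -0.1375.

Request:
{"op": "play_rows", "data": {
  "motion": [
    [[0,0,-0.0375,0,0,0],[0,0,-0.0875,0,0,0],[0,0,-0.1375,0,0,0],[0,0,-0.1675,0,0,0],[0,0,-0.1675,0,0,0],[0,0,-0.1675,0,0,0]]
  ]
}}

```text
time_s: 21.13
position: [0.4545, 0.1811, 0.1709]
tcp_rot: [[0.932, -0.363, 0.003], [-0.363, -0.932, 0.001], [0.003, -0.002, -1.0]]
force: [-0.4, -0.6, -2.4]
opening: 0.156
grasp_force: 30.0
```

Converted, -0.1445 m / 0.8 = -0.1806, -0.078 m / 0.8 = -0.0975.

Request:
{"op": "play_rows", "data": {
  "motion": [
    [[-0.0975,-0.1806,0,0,0,0],[-0.0975,-0.1806,0,0,0,0],[-0.0975,-0.1806,0,0,0,0],[-0.0975,-0.1806,0,0,0,0],[-0.0975,-0.1806,0,0,0,0],[-0.0975,-0.1806,0,0,0,0],[-0.0975,-0.1806,0,0,0,0]]
  ]
}}

```text
time_s: 21.72
position: [0.4321, 0.3429, 0.1675]
tcp_rot: [[0.932, -0.362, -0.004], [-0.362, -0.932, -0.003], [-0.003, 0.004, -1.0]]
force: [-0.1, 0.5, -1.6]
opening: 0.156
grasp_force: 30.0
```

Converted, 0.07 m / 0.8 = 0.0875, 0.055 m / 0.8 = 0.0688.

Request:
{"op": "play_rows", "data": {
  "motion": [
    [[0,0,0.0375,0,0,0],[0,0,0.0688,0,0,0],[0,0,0.0875,0,0,0],[0,0,0.0875,0,0,0],[0,0,0.0875,0,0,0]]
  ]
}}

```text
time_s: 22.13
position: [0.4332, 0.3418, 0.0984]
tcp_rot: [[0.931, -0.365, -0.003], [-0.365, -0.931, -0.002], [-0.003, 0.003, -1.0]]
force: [0.2, 0.7, -1.3]
opening: 0.156
grasp_force: 30.0
```

```bash
python3 - <<'E'
from look import *
a=cap('top')['frame'][120:260,200:380];b=cap('scene')['frame'];b1=b[110:290,270:502]
im=np.hstack([cv2.resize(a,(396,308)),cv2.resize(b1,(396,308))]); cv2.imwrite('pics/g6.png',im[:,:,::-1])
s=bot.read_state();print(s['position'],s['opening'])
E
```

```text
[0.43462253 0.3431078  0.10017738] 0.15520729711560555
```

View pics/g6.png

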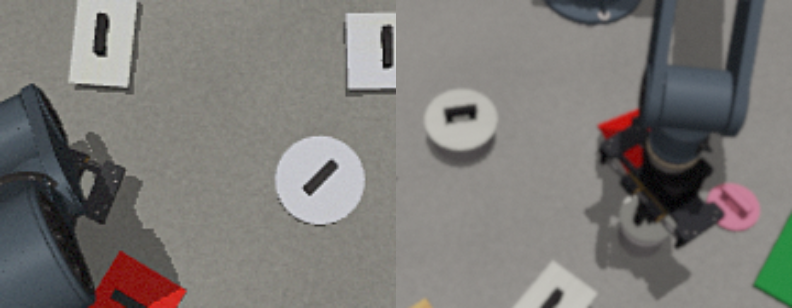

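The large lid is seated. The small lid hangs over the small pan (right crop 645,220), so place it and back off.

Converted, 0.018 m / 0.8 = 0.0225, 0.009 m / 0.8 = 0.0113.

Request:
{"op": "play_rows", "data": {
  "motion": [
    [[0,0,0.0113,0,0,0],[0,0,0.0225,0,0,0],[0,0,0.0225,0,0,0],[0,0,0.0225,0,0,0]]
  ]
}}

```text
time_s: 22.57
position: [0.4333, 0.3436, 0.0811]
tcp_rot: [[0.932, -0.363, -0.001], [-0.363, -0.932, -0.001], [-0.001, 0.001, -1.0]]
force: [-1.2, 0.8, -2.0]
opening: 0.155
grasp_force: 30.0
```

Request:
{"op": "play_rows", "data": {
  "motion": [
    [[0,0,0,0,0,0],[0,0,0,0,0,0],[0,0,0,0,0,0],[0,0,0,0,0,0],[0,0,0,0,0,0]]
  ],
  "fingers": 0.045
}}

```text
time_s: 22.98
position: [0.434, 0.3439, 0.0819]
tcp_rot: [[0.932, -0.363, 0.001], [-0.363, -0.932, 0.0], [0.0, -0.001, -1.0]]
force: [0.2, 1.1, 0.9]
opening: 0.448
grasp_force: 0.0
```

Converted, -0.15 m / 0.8 = -0.1875, -0.11 m / 0.8 = -0.1375.

Request:
{"op": "play_rows", "data": {
  "motion": [
    [[0,0,-0.0375,0,0,0],[0,0,-0.0875,0,0,0],[0,0,-0.1375,0,0,0],[0,0,-0.1875,0,0,0],[0,0,-0.1875,0,0,0],[0,0,-0.1875,0,0,0]]
  ]
}}

```text
time_s: 23.48
position: [0.4353, 0.3446, 0.2346]
tcp_rot: [[0.932, -0.363, 0.006], [-0.363, -0.932, 0.003], [0.005, -0.005, -1.0]]
force: [-0.3, 0.2, -1.0]
opening: 0.516
grasp_force: 0.0
```

Converted, -0.16 m / 0.8 = -0.2, -0.09 m / 0.8 = -0.1125.

Request:
{"op": "play_rows", "data": {
  "motion": [
    [[-0.1125,-0.2,0,0,0,0],[-0.1125,-0.2,0,0,0,0],[-0.1125,-0.2,0,0,0,0],[-0.1125,-0.2,0,0,0,0],[-0.1125,-0.2,0,0,0,0],[-0.1125,-0.2,0,0,0,0],[-0.1125,-0.2,0,0,0,0]]
  ]
}}

```text
time_s: 24.07
position: [0.4065, 0.5253, 0.229]
tcp_rot: [[0.933, -0.361, -0.003], [-0.361, -0.933, -0.004], [-0.002, 0.004, -1.0]]
force: [-0.0, -1.0, 0.6]
opening: 0.517
grasp_force: 0.0
```

```bash
cat > go3.py <<'E'
from fit import *
cap('top','end_top.png');cap('scene','end_scene.png')
s=caps['scene']['frame'][100:340,170:490];cv2.imwrite('pics/end_crop.png',cv2.resize(s,None,fx=2.4,fy=2.4,interpolation=cv2.INTER_CUBIC)[:,:,::-1])
N=dict(lid_large_round=(.436,-.01),lid_small_round=(.434,.344),lid_square=(.62,-.105),lid_oblong=(.643,.293))
for k,v in N.items():
    try: q,f=fit(k,v); print(k,q[:3].round(4),round(np.degrees(q[3]),1)%180,round(f,3))
    except Exception as e: print(k,e)
E
python3 go3.py
```

```text
lid_large_round [ 0.4344 -0.0115  0.034 ] 24.9 0.082
lid_small_round [0.4317 0.3446 0.0358] 154.3 0.112
lid_square [ 0.6188 -0.1076  0.0355] 91.1 0.066
lid_oblong [0.6415 0.2922 0.0341] 174.5 0.074
```

View pics/end_crop.png

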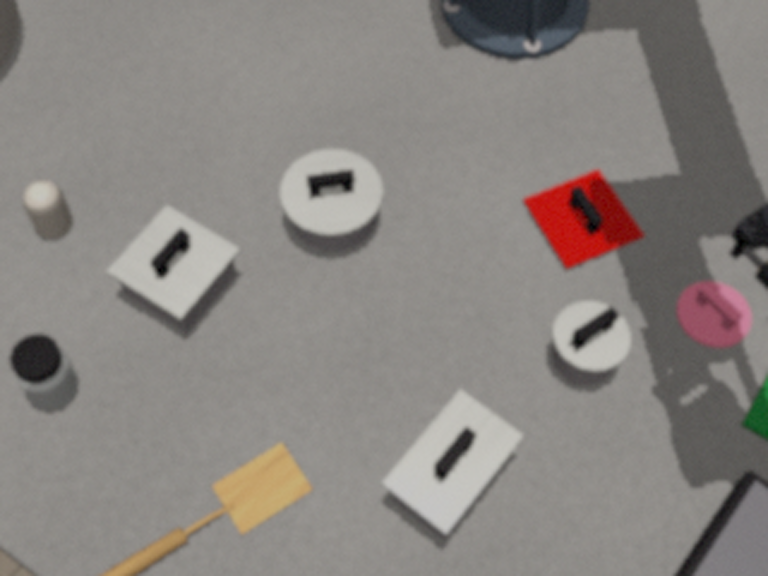

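View pics/end_top.png

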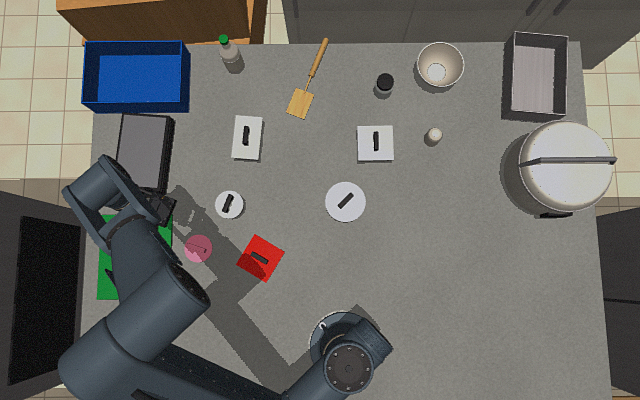

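All four lids are on their own pans. Corrected for the fit's bias of about -8.5 mm, they stand about 44 mm up, so they are seated. The shaker (433,136) and both look-alikes are where they were.

```bash
python3 -c "
from rig import bot
print(bot.hand_in())"
```

```text
the job is handed in; nothing more can be done
None
```

All four lids are on their matching pans, and the final pictures put each at about its seated height; the pans, the shaker and the look-alikes were not disturbed, and the job was handed in at about 24 s with no verdict returned.

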